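# Gather the nuts in the tote corner beside the open jar

## Task

Two jars stand left and right of the steel parts tote; one is open and the other has a lid. Pick the tote up by its wooden bar, clear of everything on the bench, and tip it so that all four loose nuts slide together into its near corner (towards the robot) on the open jar's side, ready to be poured, but pour nothing out. Finish while still holding the tote in the air, tilted and still with the nuts in that corner, and leave the jars and everything else on the bench undisturbed.

Things in the scene. Friction and masses are not known exactly. Their poses are not given: they have to be found in the camera images.
- tote: A small open-topped sheet-steel parts tote, outside 140 mm (its x) x 190 mm (its y), walls 45 mm high and 4 mm thick, floor 4 mm thick, 0.45 kg. A strap 34 mm wide (along x) rises from the middle of each short end wall (at y = -93 and +93 mm) to 120 mm and carries a wooden bar across the tote. Origin: centre of the underside. x points roughly away from the robot (within 0.45 rad), y roughly to the robot's left, z up.
- tote_bar (a point): Centre of the tote's wooden carrying bar, 108 mm above the underside. The bar is rectangular, 28 mm thick along the tote's x, 24 mm tall (96 to 120 mm), 182 mm long along the tote's y; there is free space below it. Axes as the tote's.
- corner_left (a point): The tote's inner floor corner that is nearest the robot and on its left: at (-66, 91, 4) mm in the tote's frame.
- corner_right (a point): The tote's inner floor corner that is nearest the robot and on its right: at (-66, -91, 4) mm in the tote's frame.
- nut0: One of four loose steel hexagon nuts lying flat on the tote's floor, 20 mm across flats, 10 mm thick, 18 g. Origin: centre of its underside. The nuts slide easily on the tote's floor and walls (friction 0.16 to 0.24): with the tote tipped some 30 degrees straight towards a corner they slide into it within about a second.
- nut1: One of four loose steel hexagon nuts lying flat on the tote's floor, 20 mm across flats, 10 mm thick, 18 g. Origin: centre of its underside. The nuts slide easily on the tote's floor and walls (friction 0.16 to 0.24): with the tote tipped some 30 degrees straight towards a corner they slide into it within about a second.
- nut2: One of four loose steel hexagon nuts lying flat on the tote's floor, 20 mm across flats, 10 mm thick, 18 g. Origin: centre of its underside. The nuts slide easily on the tote's floor and walls (friction 0.16 to 0.24): with the tote tipped some 30 degrees straight towards a corner they slide into it within about a second.
- nut3: One of four loose steel hexagon nuts lying flat on the tote's floor, 20 mm across flats, 10 mm thick, 18 g. Origin: centre of its underside. The nuts slide easily on the tote's floor and walls (friction 0.16 to 0.24): with the tote tipped some 30 degrees straight towards a corner they slide into it within about a second.
- jar_open: The open jar: a lidless glass jar with an open mouth, empty, 72 mm across, 100 mm tall; stands 215 to 270 mm to one side of the tote's middle (the two jars stand on opposite sides; the left one at world y > 0, the right one at y < 0). Origin: centre of its underside.
- jar_shut: The lidded jar: a jar of the same glass closed by a steel lid, 72 mm across, 110 mm tall; stands 215 to 270 mm to one side of the tote's middle (the two jars stand on opposite sides; the left one at world y > 0, the right one at y < 0). Origin: centre of its underside.
- spatula: The spatula: a spatula 170 mm long, a bystander lying or standing on the bench; its origin is on its underside.
- screwdriver: The screwdriver: a screwdriver 160 mm long, a bystander lying or standing on the bench; its origin is on its underside.
- brush: The brush: a brush 170 mm long, a bystander lying or standing on the bench; its origin is on its underside.
- clay_board: The plywood board: a plywood board 110 x 130 x 12 mm, a bystander lying or standing on the bench; its origin is on its underside.
- plinth: The plaster plinth: a white turned plinth 80 mm across, 60 mm tall, a bystander lying or standing on the bench; its origin is on its underside.
- varnish: The can: a metal can 60 mm across, 100 mm tall, a bystander lying or standing on the bench; its origin is on its underside.
- rasp_block: The cork block: a cork block 100 x 50 x 35 mm, a bystander lying or standing on the bench; its origin is on its underside.
Not all that is in view belongs to the job. What is shaped like the tote but orange is not meant. What is shaped like the jar_open but purple is not meant.

How it is judged (in metres and radians):
On the way:
1. the tote is lifted off the bench by the gripper (height (world z) of tote above 0.04 m and contact force between the fingers and tote above 2 N), for 0.2 s.
At the end, for the whole second after the job is handed in: Gripper holds the tote still in the air: underside centre over 50 mm, near corners over 30 mm above the bench, touching nothing else, tilted 0.2 to 1.0 rad; every nut at rest within 75 mm of the near inner corner on the open jar's side (left if the open jar has y > 0, else right) (contact force between the fingers and tote above 2 N and height (world z) of each of corner_left, corner_right above 0.03 m and height (world z) of tote above 0.05 m and angle between tote's own z axis and vertical between 0.2 and 1 rad and linear speed of each of tote, nut0, nut1, nut2, nut3 below 0.03 m/s and contact force between tote and jar_open below 0.1 N and contact force between tote and jar_shut below 0.1 N and contact force between tote and spatula below 0.1 N and contact force between tote and screwdriver below 0.1 N and contact force between tote and brush below 0.1 N and contact force between tote and clay_board below 0.1 N and contact force between tote and plinth below 0.1 N and contact force between tote and varnish below 0.1 N and contact force between tote and rasp_block below 0.1 N and ((world y of jar_open above 0 m and distance between each of nut0, nut1, nut2, nut3 and corner_left below 0.075 m) or (not (world y of jar_open above 0 m) and distance between each of nut0, nut1, nut2, nut3 and corner_right below 0.075 m))); the arm keeps its last pose, push and grip.
It fails at once if a nut leaves the tote (distance between any of nut0, nut1, nut2, nut3 and tote above 0.15 m).
It fails at once if a jar is moved more than 25 mm (distance of any of jar_open, jar_shut from where it was at the start of the episode above 0.025 m).
It fails at once if a hand tool beside the tote is moved more than 25 mm (distance of any of spatula, screwdriver, brush from where it was at the start of the episode above 0.025 m).
It fails at once if another thing on the bench is moved more than 25 mm (distance of any of clay_board, plinth, varnish, rasp_block from where it was at the start of the episode above 0.025 m).
It also fails if it takes over 42 s, if anything falls off the work surface, if the arm or the gripper's body presses on something with over 40 N, if the wrist force passes 120 N, or if a joint passes its speed limit or range.

## Robot

A 6-joint arm with a two-finger parallel gripper is mounted at the origin on the work surface. World frame = base frame: x ahead of the robot, y to its left, z up, the work surface at z = 0. Lengths are in mm, angles in rad, forces in N, time in s.
With the tool pointing down it reaches from about 375 to 925 mm from the base axis. Payload 5.7 kg.
Tool frame: the origin (TCP) lies midway between the tips of the shut fingers; the grasp point (between the pads) lies 19 mm behind it (r.grip_depth is the distance from the TCP to the grasp point, in mm); z points along the fingers, y is the line along which they close (so a half turn about z gives the same grasp; the last joint's range is limited). The gripper opens to 85 mm and grips with 20 to 120 N. Pads are 22 mm wide; open, the fingers measure 114 mm over their backs; the gripper's body (76 mm by 85 mm) begins 54 mm behind the grasp point. The pads swing forward as they close: fully open they stand 13 mm farther back than shut.
Start: joints at [-1.364, 0.359, 1.51, -0, 1.272, -0.115], TCP at [189.749, -569.174, 231.267] pointing down, gripper open.
Joint ranges: [-2.97, 2.97], [-1.01, 2.36], [0.21, 2.38], [-0.96, 4.11], [0.2, 2.71], [-2.98, 2.98]. Speed limits (rad/s): [2.39, 2.39, 3.14, 3.14, 3.14, 3.14].

## Interface

Orientations are given as a rotation vector (axis times angle).
In Python, from workcell import r gives the robot as it stands.
- The arm moves only by the tool arm_command, never from a script. Its argument "increments" is text: rows parted by semicolons, each of 6 numbers parted by spaces: the shift along the tool's x, y, z in cm, then the turn, a rotation vector about the tool's x, y, z in degrees. In form: dx dy dz ax ay az; .... A call has 1 to 20 rows; each row is the pose to reach, as a shift and turn from the pose commanded when the call began, along the tool's axes at that moment; what a row does not reach only later rows make up. A row lasts 1/10 s, in which the tool goes at most 50 mm and 8.59 degrees, less where a joint would pass 70% of its speed; a pose out of reach is approached as far as the arm can. A call with a gripper value outside its range is refused whole. "claw" is the opening, from 0 (shut) to 1 (fully open), set as the call begins (left out, the last holds). The fingers move at their own pace and stop on an object; the grip force is fixed at half the most. Time passes only in rows, so rows that repeat a pose let the fingers close. It gives the time, the measured TCP pose, the force, the opening and the grip force at its end, in the units of the state.
- r.observe(): the state, without advancing time (a new reading comes with each control period).
- r.capture(name): name is "side" or "top" or "wrist"; returns a dict with "img" (400x640x3 uint8, red, green, blue), "range_z" (400x640 float32, mm along the optical axis (not along the pixel's ray), 0 where there is no reading), "fov_y" (degrees; the focal length in pixels is half the picture's height over the tangent of half this angle, whatever the lens; pixels are square), "cx", "cy" (the principal point, pixels), "rvec" (rotation vector, rad) and "tvec" (3), from world to camera coordinates, as OpenCV has them. Camera axes: x right, y down, z forward; pixel columns grow to the right and rows downward; lengths in mm; the calibration is good to about 2 mm. A picture is of the moment at which its call begins.
- r.hand_in(): hands the job in; it is judged then, once.
The state is a dict: "t": time; "joint_positions": joint angles; "qvel": joint speeds; "tau": joint torques, N m; "position": TCP position; "ee_rot": TCP orientation; "contact_force": force on the tool from outside, world axes, zero at the start; "wrist_torque": the same for the moment, N m; "width": opening from 0.0 (shut) to 1.0 (fully open); "grasp_force": force on a finger pad.
Only numpy, scipy, OpenCV 4.12 (cv2) and the standard library are available. Lean on these libraries where they do the work, as an engineer would, in place of code of your own. Each camera call takes 0.05 s, during which the arm holds its last target. There are 200 camera calls.

## Working session

There is one attempt and no reset: what is moved stays moved. The work goes in short steps, Python scripts to look and compute and a tool call to move; the robot and the scene stay as the last step left them, time stands still between calls to the robot, and variables do not carry over. Pictures are saved under pics/ and viewed, at most 10 in all, crops included, and the job is handed in when it is done.

Besides the shell and the picture viewer there is one more tool, called after "Call:" in YAML: its name, and indented under it one key for each argument. arm_command: Moves the arm, as the interface text tells. Its arguments: {"type":"object","properties":{"increments":{"type":"string"},"claw":{"type":"number"}},"required":["increments"]}

```bash
mkdir -p pics; cat > h.py <<'E'
import numpy as np,cv2
from scipy.spatial.transform import Rotation as R
def P(c,mask=None):
    "world points image HxWx3 from range"
    h,w=c["range_z"].shape; f=h/2/np.tan(np.radians(c["fov_y"])/2)
    v,u=np.mgrid[:h,:w]; z=c["range_z"]
    X=np.stack([(u-c["cx"])/f*z,(v-c["cy"])/f*z,z],-1)
    M=R.from_rotvec(np.ravel(c["rvec"])).as_matrix()
    return (X-np.ravel(c["tvec"]))@M
def save(c,n): cv2.imwrite("pics/"+n,c["img"][...,::-1])
E
python3 - <<'E'
from workcell import r
from h import *
for n in("top","side"):
    c=r.capture(n); save(c,n+"0.png"); np.save(n+"0.npy",P(c)); print(n,c["fov_y"],c["rvec"],c["tvec"],-R.from_rotvec(np.ravel(c["rvec"])).as_matrix().T@np.ravel(c["tvec"]))
print(r.observe())
E
```

```text
top 54.790119984644704 [ 2.17497846 -2.20525576  0.07497638] [   6.86965532  567.84147341 1073.76478308] [ 497.12784338    3.42402203 1108.29333838]
side 44.49434031968758 [ 0.93691191 -2.59289972  0.97658906] [ 429.75647601  336.45341658 1140.2317096 ] [  38.77940137  666.58628073 1073.39590559]
{'t': 0.1, 'joint_positions': array([-1.36412783e+00,  3.59435261e-01,  1.51132126e+00,  3.69888882e-06,
        1.27249515e+00, -1.15072948e-01]), 'qvel': array([-0.00116346, -0.00218747, -0.00174886, -0.00221807,  0.00089455,
       -0.00093456]), 'tau': array([ 1.24820934e-03, -5.28651166e+01, -2.79350424e+01, -1.11219063e-04,
        5.00603754e-03, -2.28055740e-05]), 'position': array([ 189.61540311, -568.61022407,  230.53739831]), 'ee_rot': array([-3.09939323e+00, -5.02946053e-01,  1.13700237e-04]), 'contact_force': array([ 1.06776998,  0.13679063, -0.42980032]), 'wrist_torque': array([ 0.00883131, -0.00881505, -0.00811637]), 'grasp_force': 0.0, 'width': 0.9978956996708052}
```

View pics/top0.png

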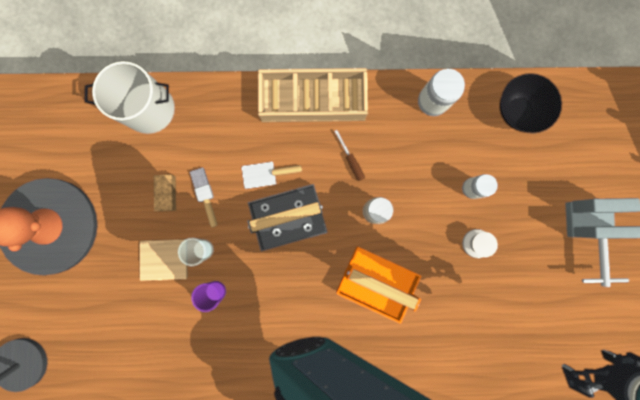

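View pics/side0.png

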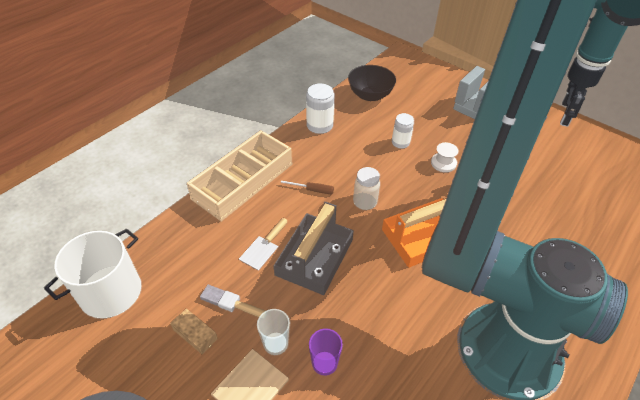

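The top view shows the dark steel tote at (287,217) with its wooden bar and four nuts, and the orange lookalike at (380,285), which is not meant. Candidates for the open jar are the clear glass at (195,252) and the purple one at (208,296), which is not meant. The lidded jar is at (378,210). The open jar is on the left (y>0), so the target is corner_left. Next I'll measure the bar and check a crop.

```bash
python3 - <<'E'
from h import *
for n,b in(("top",(235,340,175,260)),("side",(270,360,190,300))):
    p=np.load(n+"0.npy"); im=cv2.imread(f"pics/{n}0.png")
    u0,u1,v0,v1=b; q=p[v0:v1,u0:u1].reshape(-1,3)
    col=im[v0:v1,u0:u1].reshape(-1,3).astype(int)
    m=(q[:,2]>112)&(q[:,2]<130)&(col[:,2]-col[:,0]>40)
    s=q[m].astype(np.float32); print(n,len(s),s.mean(0),np.median(s[:,2]))
    (c,wh,a)=cv2.minAreaRect(s[:,:2]); print(c,wh,a)
    w=np.linalg.svd(s[:,:2]-s[:,:2].mean(0),full_matrices=0)[2][0]; print("bar dir",w,np.degrees(np.arctan2(w[1],w[0])))
    m=(q[:,2]>38)&(q[:,2]<52); print("rim",cv2.minAreaRect(q[m][:,:2].astype(np.float32)))
p=np.load("top0.npy")
for nm,(u,v) in dict(open=(195,252),shut=(378,210),spat=(258,175),cut=(300,170),purple=(208,296),orange=(380,288),brush=(210,212),scr=(350,155)).items(): print(nm,p[v,u].round())
im=cv2.imread("pics/top0.png")[150:310,130:430]; cv2.imwrite("pics/crop.png",cv2.resize(im,None,fx=2.6,fy=2.6,interpolation=cv2.INTER_CUBIC))
E
```

```text
top 784 [516.14     94.91368 120.57437] 120.609695Traceback (most recent call last):
  File "<stdin>", line 8, in <module>
cv2.error: OpenCV(4.12.0) /io/opencv/modules/imgproc/src/convhull.cpp:143: error: (-215:Assertion failed) total >= 0 && (depth == CV_32F || depth == CV_32S) in function 'convexHull'
```

```bash
python3 - <<'E'
from h import *
for n,b in(("top",(235,340,175,260)),("side",(270,360,190,300))):
    p=np.load(n+"0.npy"); im=cv2.imread(f"pics/{n}0.png")
    u0,u1,v0,v1=b; q=p[v0:v1,u0:u1].reshape(-1,3)
    col=im[v0:v1,u0:u1].reshape(-1,3).astype(int)
    m=(q[:,2]>112)&(q[:,2]<130)&(col[:,2]-col[:,0]>40)
    s=np.ascontiguousarray(q[m],np.float32); print(n,len(s),s.mean(0),np.median(s[:,2]))
    (c,wh,a)=cv2.minAreaRect(np.ascontiguousarray(s[:,:2])); print(c,wh,a)
    w=np.linalg.svd(s[:,:2]-s[:,:2].mean(0),full_matrices=0)[2][0]; print("bar dir",w,np.degrees(np.arctan2(w[1],w[0])))
    m=(q[:,2]>38)&(q[:,2]<52); print("rim",cv2.minAreaRect(np.ascontiguousarray(q[m][:,:2],np.float32)))
p=np.load("top0.npy")
for nm,(u,v) in dict(open=(195,252),shut=(378,210),spat=(258,175),cut=(300,170),purple=(208,296),orange=(380,288),brush=(210,212),scr=(350,155)).items(): print(nm,p[v,u].round())
im=cv2.imread("pics/top0.png")[150:310,130:430]; cv2.imwrite("pics/crop.png",cv2.resize(im,None,fx=2.6,fy=2.6,interpolation=cv2.INTER_CUBIC))
E
```

```text
top 784 [516.14     94.91368 120.57437] 120.609695
(516.1781616210938, 96.20862579345703) (29.0501766204834, 187.53440856933594) 14.887613296508789
bar dir [ 0.25660694 -0.96651584] -75.131165
rim ((516.2655029296875, 95.41044616699219), (140.11077880859375, 189.8837432861328), 14.958288192749023)
side 693 [511.86887   97.874146 120.00299 ] 120.08593
(514.1868286132812, 92.84566497802734) (31.055517196655273, 188.48953247070312) 16.219606399536133
bar dir [ 0.26159164 -0.96517867] -74.83547
rim ((530.1748046875, 34.568572998046875), (142.01904296875, 319.26519775390625), 14.790962219238281)
open [421. 361.   4.]
shut [ 530. -146.  113.]
spat [639. 181.   2.]
cut [650.  60.  14.]
purple [298. 322.   6.]
orange [ 332. -145.  120.]
brush [534. 314.  21.]
scr [691. -83.  20.]
```

View pics/crop.png

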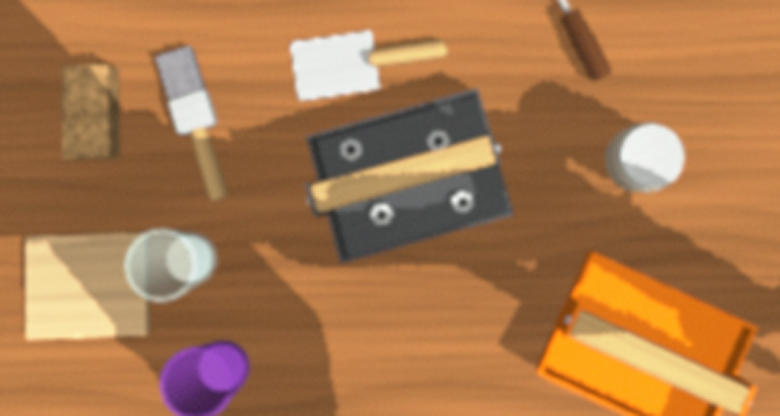

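The crop confirms the choice: steel tote with four visible nuts, clear open glass on the left, lidded jar on the right. The bar centre is at (516, 95.5), its top is at 120 mm, and the yaw is +14.9°.

```bash
cat >> h.py <<'E'
def delta(pos,Rt,p0,rv0):
    A=R.from_rotvec(rv0); 
    return (A.inv().apply(np.array(pos)-p0)/10).round(2), np.degrees((A.inv()*Rt).as_rotvec()).round(2)
E
python3 - <<'E'
from h import *
y=np.array([.9665,.257,0]);y/=np.linalg.norm(y);z=np.array([0,0,-1.]);x=np.cross(y,z)
Rt=R.from_matrix(np.c_[x,y,z]); print(delta([516,95.5,231.27],Rt,[189.749,-569.174,231.267],[-3.09939323e+00, -5.02946053e-01,0]))
E
```

```text
(array([ 51.97, -52.74,   0.1 ]), array([-6.000e-02, -8.000e-02, -8.646e+01]))
```

Call:
arm_command:
  increments: "3 -3 0 0 0 -5;6 -6 0 0 0 -10;9.4 -9.5 0 0 0 -16;12.8 -13 0 0 0 -21.5;16.2 -16.5 0 0 0 -27;19.6 -20 0 0 0 -32.7;23 -23.4 0 0 0 -38.4;26.4 -26.8 0 0 0 -44;29.8 -30.2 0 0 0 -49.6;33.2 -33.6 0 0 0 -55.2;36.6 -37 0 0 0 -61;40 -40.5 0 0 0 -66.6;43.4 -44 0 0 0 -72;46.8 -47.4 0 0 0 -78;49.5 -50.2 0 0 0 -82.5;51.4 -52.1 0 0 0 -85.5;52 -52.7 0.1 0 0 -86.5;52 -52.7 0.1 0 0 -86.5;52 -52.7 0.1 0 0 -86.5"
  claw: 1

```text
t: 2.0
position: [515.5, 94.4, 229.9]
ee_rot: [-1.915, -2.49, 0.002]
contact_force: [-0.6, 0.4, 0.5]
width: 0.997
grasp_force: 0.0
```

```bash
python3 - <<'E'
from workcell import r
from h import *
o=r.observe(); print(o["t"],o["position"],o["ee_rot"],o["joint_positions"])
c=r.capture("wrist"); save(c,"w1.png"); p=P(c)
im=c["img"].astype(int)
m=(p[...,2]>112)&(p[...,2]<130)&(im[...,0]-im[...,2]>40)&(abs(p[...,0]-516)<90)&(abs(p[...,1]-95)<130)
s=np.ascontiguousarray(p[m][:,:2],np.float32); print(len(s),cv2.minAreaRect(s))
y=np.array([.9665,.257,0]);y/=np.linalg.norm(y);z=np.array([0,0,-1.]);x=np.cross(y,z)
print(delta([516,95.5,90],R.from_matrix(np.c_[x,y,z]),o["position"],o["ee_rot"]))
E
```

```text
2.0 [515.54072846  94.37798828 229.93258532] [-1.91455117e+00 -2.48981952e+00  2.09698367e-03] [ 4.95854974e-02  2.52023716e-01  1.67307616e+00 -5.45783215e-04
  1.21795134e+00 -2.09981186e-01]
8236 ((515.9956665039062, 93.94284057617188), (33.806251525878906, 188.27220153808594), 14.96203899383545)
(array([ 0.1 ,  0.09, 13.99]), array([-0.09,  0.01, -0.01]))
```

View pics/w1.png

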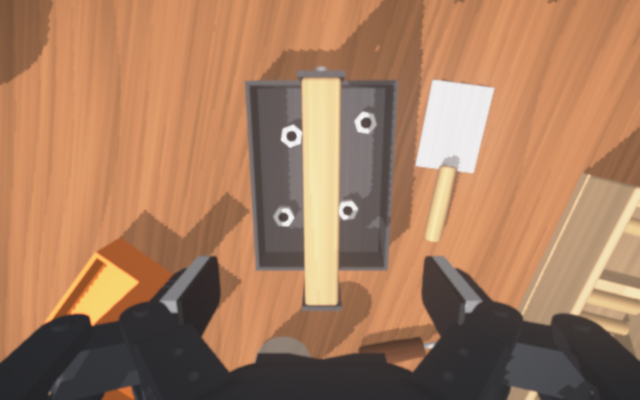

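The wrist view shows the bar at u≈322, midway between the fingers, with the four nuts at (291,136), (365,122), (283,216) and (347,210). I'll descend and grip.

Call:
arm_command:
  increments: "0 0 1.5 0 0 0;0 0 4 0 0 0;0 0 6.5 0 0 0;0 0 9 0 0 0;0.1 0 11 0 0 0;0.1 0 12.7 0 0 0;0.1 0 13.8 0 0 0;0.1 0 14.2 0 0 0;0.1 0 14.2 0 0 0;0.1 0 14.2 0 0 0"
  claw: 1

```text
t: 3.05
position: [516.7, 96.0, 89.1]
ee_rot: [1.914, 2.49, 0.001]
contact_force: [0.2, 0.2, -0.4]
width: 1.0
grasp_force: 0.0
```

Call:
arm_command:
  increments: "0 0 0 0 0 0;0 0 0 0 0 0;0 0 0 0 0 0;0 0 0 0 0 0;0 0 0 0 0 0;0 0 0 0 0 0;0 0 0 0 0 0;0 0 0 0 0 0;0 0 0 0 0 0;0 0 0 0 0 0"
  claw: 0

```text
t: 4.05
position: [516.3, 96.3, 88.7]
ee_rot: [1.914, 2.491, 0.001]
contact_force: [-1.8, -0.9, 6.0]
width: 0.319
grasp_force: 60.9
```

Call:
arm_command:
  increments: "0 0 -0.3 0 0 0;0 0 -0.8 0 0 0;0 0 -1.8 0 0 0;0 0 -3 0 0 0;0 0 -4.5 0 0 0;0 0 -6 0 0 0;0 0 -7.5 0 0 0;0 0 -9 0 0 0;0 0 -10.5 0 0 0;0 0 -12 0 0 0;0 0 -13.5 0 0 0;0 0 -15 0 0 0;0 0 -16.5 0 0 0;0 0 -18 0 0 0;0 0 -19.2 0 0 0;0 0 -20 0 0 0;0 0 -20.4 0 0 0;0 0 -20.5 0 0 0;0 0 -20.5 0 0 0;0 0 -20.5 0 0 0"

```text
t: 6.05
position: [515.7, 96.2, 292.6]
ee_rot: [-1.913, -2.49, 0.001]
contact_force: [0.1, 0.5, -6.3]
width: 0.317
grasp_force: 59.7
```

```bash
python3 - <<'E'
from workcell import r
from h import *
o=r.observe(); print(o["t"],o["position"],o["ee_rot"],o["joint_positions"],o["grasp_force"],o["contact_force"])
A=R.from_rotvec(o["ee_rot"]); x,y,z=A.as_matrix().T; print(x,y)
c=r.capture("side"); save(c,"s2.png")
# tote z should lean toward -x_t,+y_t (x_t=y, y_t=-x or x)
xt=y; yt=np.cross([0,0,1],xt); d=(-xt+yt)/2**.5
ax=np.cross([0,0,1],d); g=o["position"]-19*z*1.0
for a in(12,24,36):
    Rt=R.from_rotvec(ax*np.radians(a))*A
    print(a,delta(o["position"],Rt,o["position"],o["ee_rot"]))
E
```

```text
6.05 [515.66328374  96.17748068 292.61241769] [-1.91313807e+00 -2.49035046e+00  1.31840036e-03] [ 5.25528413e-02  1.97652509e-01  1.58380965e+00  1.57995653e-04
  1.36160289e+00 -2.08155292e-01] 59.66772794723511 [ 0.13230464  0.48000758 -6.29536691]
[-2.57732671e-01  9.66216157e-01  4.55447518e-04] [ 0.96621513  0.25773306 -0.00140869]
12 (array([0., 0., 0.]), array([-8.49, -8.49,  0.01]))
24 (array([0., 0., 0.]), array([-16.97, -16.97,   0.02]))
36 (array([0., 0., 0.]), array([-2.546e+01, -2.546e+01,  2.000e-02]))
```

View pics/s2.png

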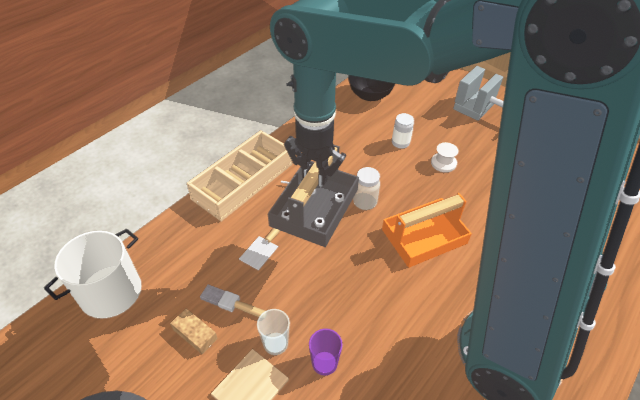

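The side view shows the tote lifted level and clear of everything at (315,205), nuts aboard. Now I'll tip it gently, 36° toward the near-left corner.

Call:
arm_command:
  increments: "0 0 0 -0.5 -0.5 0;0 0 0 -1.5 -1.5 0;0 0 0 -3 -3 0;0 0 0 -4.5 -4.5 0;0 0 0 -6 -6 0;0 0 0 -7.5 -7.5 0;0 0 0 -9 -9 0;0 0 0 -10.5 -10.5 0;0 0 0 -12 -12 0;0 0 0 -13.5 -13.5 0;0 0 0 -15 -15 0;0 0 0 -16.5 -16.5 0;0 0 0 -18 -18 0;0 0 0 -19.5 -19.5 0;0 0 0 -21 -21 0;0 0 0 -22.5 -22.5 0;0 0 0 -24 -24 0;0 0 0 -25 -25 0;0 0 0 -25.5 -25.5 0;0 0 0 -25.5 -25.5 0"

```text
t: 8.1
position: [515.2, 96.5, 292.8]
ee_rot: [1.532, 1.996, 0.106]
contact_force: [0.1, -0.9, -6.0]
width: 0.317
grasp_force: 59.9
```

Call:
arm_command:
  increments: "0 0 0 0 0 0;0 0 0 0 0 0;0 0 0 0 0 0;0 0 0 0 0 0;0 0 0 0 0 0;0 0 0 0 0 0;0 0 0 0 0 0;0 0 0 0 0 0;0 0 0 0 0 0;0 0 0 0 0 0;0 0 0 0 0 0;0 0 0 0 0 0;0 0 0 0 0 0;0 0 0 0 0 0;0 0 0 0 0 0"

```text
t: 9.6
position: [516.1, 96.2, 293.3]
ee_rot: [1.532, 1.995, 0.107]
contact_force: [0.9, 0.4, -6.2]
width: 0.321
grasp_force: 59.9
```

```bash
python3 - <<'E'
from workcell import r
from h import *
o=r.observe(); print(o["t"],o["position"],o["ee_rot"],o["grasp_force"])
A=R.from_rotvec(o["ee_rot"]).as_matrix(); print(A[:,2],np.degrees(np.arccos(-A[2,2])))
a=r.capture("side");b=r.capture("wrist"); np.save("s3.npy",P(a)); np.save("w3.npy",P(b))
im=np.vstack([cv2.resize(a["img"][60:300,180:440],(520,480)) ]); 
w=cv2.resize(b["img"],None,fx=.45,fy=.45)
C=np.zeros((480,800,3),np.uint8); C[:,:512]=im[:,:512]; C[:180,512:]=w[:, :288]
cv2.imwrite("pics/c3.png",C[...,::-1])
E
```

```text
9.6 [516.12656893  96.20009393 293.32453475] [1.53248956 1.99484684 0.10652456] 59.882596135139465
[ 0.50945376 -0.29480518 -0.8084224 ] 36.05791952574729
```

View pics/c3.png

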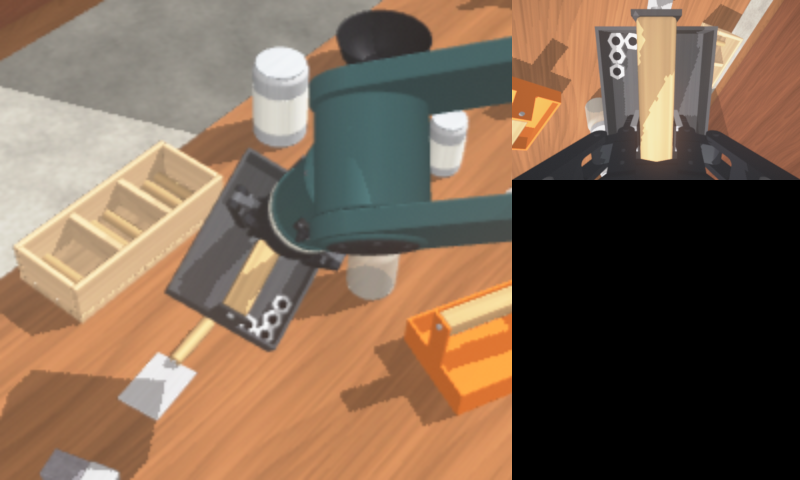

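The side and wrist views show all four nuts packed in the near-left corner: in the wrist inset they are at (616,40), (632,40), (616,56) and (616,71). The farthest is about 55 mm from the corner. The tote is held high with a 60 N grip and a 36° tilt, so I'll hand in.

```bash
python3 -c "
from workcell import r
print(r.hand_in())"
```

```text
the job is handed in; nothing more can be done
None
```

I handed the job in with the tote held still in the air, tilted about 36° (0.63 rad), and all four nuts in its near-left corner on the open jar's side; no verdict came back, and I saw nothing on the bench disturbed.

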